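# Unfold the press crank and clamp the work

## Robot

A 7-joint arm with a two-finger parallel gripper is mounted at the origin on the work surface. World frame = base frame: x ahead of the robot, y to its left, z up, the work surface at z = 0. Lengths are in m, angles in rad, forces in N, time in s.
With the tool pointing down it reaches from about 0.425 to 0.925 m from the base axis. Payload 6.8 kg.
Tool frame: the origin (TCP) lies midway between the tips of the shut fingers; the grasp point (between the pads) lies r.grip_point_offset behind it (r.grip_point_offset is the distance from the TCP to the grasp point, in m); z points along the fingers, y is the direction in which the jaws open and shut (so a half turn about z gives the same grasp; the last joint's range is limited). The gripper opens to 85 mm and grips with 20 to 120 N. Pads are 22 mm wide; open, the fingers measure 114 mm over their backs; the gripper's body (76 mm by 85 mm) begins 54 mm behind the grasp point. The pads swing forward as they close: fully open they stand 13 mm farther back than shut.
Start: joints at [1.128, 0.477, 0.022, 1.555, -0.011, 1.109, -0.083], TCP at [0.222, -0.638, 0.2] pointing down, gripper open.
Joint ranges: [-2.96, 2.96], [-0.34, 2.1], [-1.41, 1.46], [0.24, 2.44], [-1.37, 4.51], [0.17, 1.92], [-2.96, 2.96]. Speed limits (rad/s): [2.39, 2.39, 3.14, 3.14, 3.14, 3.14, 3.14].

## Interface

Orientations are given as a rotation vector (axis times angle).
In Python, from bench import r gives the robot as it stands. The module is installed in compiled form; this text tells all that it offers.
- The arm moves only by the tool play_rows, never from a script. Its argument "deltas" is a list of rows, each a list of 3 entries, a list of its own where there are three numbers: the finger opening in mm, from 0 to 85.4, then the shift along the tool's x, y, z in mm, then the turn, a rotation vector about the tool's x, y, z in rad. A call has 1 to 8 rows; each row is the pose to reach, as a shift and turn from the pose measured when the call began, along the tool's axes at that moment; what a row does not reach only later rows make up. A row lasts 1/8 s, in which the tool goes at most 62.5 mm and 10.7 degrees, less where a joint would pass 70% of its speed; a pose out of reach is approached as far as the arm can. A call with a gripper value outside its range is refused whole. The fingers move at their own pace and stop on an object; "squeeze" is the grip in N (left out, the last holds). Time passes only in rows, so rows that repeat a pose let the fingers close. It gives the time, the measured TCP pose, the force and the opening at its end, in the units of the state.
- r.get_obs(): the state, without advancing time (a new reading comes with each control period).
- r.grab_frame(name): name is "scene" or "top" or "wrist"; returns (picture, depth): 420x560x3 uint8, red, green, blue; 420x560 float32, m along the optical axis (not along the pixel's ray), 0 where there is no reading.
- r.camera_model(name): a dict with "mtx" (3x3 intrinsics, pixels), "rvec" (rotation vector, rad) and "tvec" (3), from world to camera coordinates, as OpenCV has them; the wrist camera has in their place "T_tool_cam" (4x4, takes a point from camera to tool coordinates, whose origin is the TCP and whose axes are the flange's). Camera axes: x right, y down, z forward; pixel columns grow to the right and rows downward; lengths in m; the calibration is good to about 2 mm. A picture is of the moment at which its call begins: read the wrist's pose just before it. camera_model takes no time and is no camera call.
- r.hand_in(): hands the job in, once; it reports no verdict.
The state is a dict: "clock": time; "joints": joint angles; "qvel": joint speeds; "tau": joint torques, N m; "tcp_pos": TCP position; "orientation": TCP orientation; "contact_force": force on the tool from outside, world axes, zero at the start; "moment": the same for the moment, N m; "grip_width": finger opening in m.
Only numpy, scipy, OpenCV 4.12 (cv2) and the standard library are available. Lean on these libraries where they do the work, as an engineer would, in place of code of your own. Each camera call takes 0.05 s, during which the arm holds its last target. There are 200 camera calls.

## Task

Swing the folded handle of the bench screw press up out of its crank until it stands fully upright, then with it crank clockwise (seen from above) until the foot comes down on the dish below and clamps it firmly: the crank should have become about half as stiff again as when it ran free. Do not wind much harder than that, which would crush the dish, and do not disturb the jug, cup and mortar standing around; leave the handle upright and let go.

Things in the scene. Friction and masses are not known exactly. Their poses are not given: they have to be found in the camera images.
- press: Bench screw press, bolted down; origin at the middle of its bed plate's underside, on the crank axis; y runs along the bed. Dark steel bed 360 (y) x 130 x 12 mm; two 18 mm columns 156 mm apart; grey crosshead 196 x 52 mm, top 154 mm above the bench (nuts to 162 mm), hub boss and crank above it. Position and yaw vary.
- hub (a point): Vertical axis of the crank, at the height of the crank arm's top face, 190 mm above the bench. Fixed to the press. Hub 38 mm across. The steel crank arm is 16 mm wide and 10 mm thick.
- pivot (a point): Centre of the handle's hinge pin at the outer end of the crank arm: 85 mm out from the crank axis, 13 mm above the arm's top face (203 mm above the bench). The pin is level and square to the arm; its ears are 22 mm wide over all. Moves with the crank.
- grip (a point): Middle of the dark wooden sleeve of the handle: round, 62 mm long, 23 mm thick, turning freely on its stem. 42 mm from the hinge pin; the sleeve spans 11 to 73 mm from the pin. Folded, it lies level 13 mm above the arm, pointing from pin to hub, 203 mm above the bench; upright it stands over the pin. Both sides of it are free, down to 36 mm below its centre line.
- handle (a joint): Angle of the handle about its hinge, rad: 0 folded flat on the arm, 1.571 upright against its stop (working position). The hinge is stiff (0.15 N m, about 3 N near the sleeve's free end) and stays where left, so a pull of over about 3 N towards the hub while cranking folds it in again.
- crank (a joint): Angle of the crank, rad, growing clockwise seen from above, 0 to 5.2; starts at 0 to 1.1. Lowers the screw 9.5 mm per rad. Runs free at 0.6 N m of friction (about 7 N at the upright grip). Clamping with 40 N takes 0.38 N m more (4.5 N more at the grip). The screw holds itself when let go.
- screw: The press screw with the round rubber-faced foot (38 mm across) it carries on a short stack of springs; origin where the unloaded foot's underside lies. Moves only up and down, with the crank. Below it on the bed stands one of three hand-raised dishes, foot up: which, and so how tall (30 to 55 mm, not measured), varies. It touches after 0.5 to 3.7 rad of cranking, then loads up over some tenths of a rad.
- jug: Standing copper jug, 135 mm tall, 86 mm across, origin at the centre of its underside. A bystander.
- cup: Small brass cup, 60 mm tall, 72 mm across, origin at the centre of its underside. A bystander.
- mortar: Brass mortar, 64 mm tall, 84 mm across, origin at the centre of its underside. A bystander.

How it is judged:
On the way, in this order (a step that is already met when the one before it is completed fails the run):
1. the handle has been swung up to within 7 degrees of upright, before the foot bears on the dish (value of joint handle above 1.45 rad and contact force between screw and anything else below 1 N), for 0.2 s.
2. the foot has been cranked down and bears on the dish with more than 15 N, handle upright (value of joint handle above 1.35 rad and contact force between screw and anything else above 15 N), for 0.2 s.
At the end, for the whole second after the job is handed in: The handle stands within 7 degrees of upright, the crank is at rest, the foot presses on the dish with 15 to 75 N, and the robot has let go (value of joint handle above 1.45 rad and contact force between screw and anything else between 15 and 75 N and velocity of joint crank between -0.05 and 0.05 rad/s); the robot touches nothing.
It fails at once if the foot pressed on the dish with more than 80 N (contact force between screw and anything else above 80 N).
It fails at once if the jug, cup or mortar was moved by more than 25 mm (distance of any of jug, cup, mortar from where it was at the start of the episode above 0.025 m).
It also fails if it takes over 58 s, if anything falls off the work surface, if the arm or the gripper's body presses on something with over 40 N, if the wrist force passes 120 N, or if a joint passes its speed limit or range.

## Working session

There is one attempt and no reset: what is moved stays moved. The work goes in short steps, Python scripts to look and compute and a tool call to move; the robot and the scene stay as the last step left them, time stands still between calls to the robot, and variables do not carry over. Pictures are saved under pics/ and viewed, about 8 in all and at most 12, crops included, and the job is handed in when it is done.

Besides the shell and the picture viewer there is one more tool, called after "Request:" as a command line: name --argument value ..., lists and objects as JSON in quotes. play_rows: Moves the arm, as the interface text tells. Its arguments: {"type":"object","properties":{"deltas":{"type":"array"},"squeeze":{"type":"number"}},"required":["deltas"]}

```bash
mkdir -p pics
cat > h.py <<'E'
import numpy as np, cv2
from scipy.spatial.transform import Rotation as R
from bench import r
def ext(n):
    m=r.camera_model(n); K=np.array(m['mtx'],float)
    if n=='wrist':
        o=r.get_obs(); T=np.eye(4); T[:3,:3]=R.from_rotvec(o['orientation']).as_matrix(); T[:3,3]=o['tcp_pos']
        return K,T@np.array(m['T_tool_cam'])
    C=np.eye(4); C[:3,:3]=cv2.Rodrigues(np.array(m['rvec'],float))[0]; C[:3,3]=np.ravel(m['tvec'])
    return K,np.linalg.inv(C)
def cloud(n):
    K,T=ext(n); p,d=r.grab_frame(n)
    v,u=np.indices(d.shape); c=np.stack([(u-K[0,2])/K[0,0]*d,(v-K[1,2])/K[1,1]*d,d],-1)
    w=c@T[:3,:3].T+T[:3,3]; w[d<=0]=np.nan
    return p,d,w,K,T
def save(n,p): cv2.imwrite('pics/'+n,p[:,:,::-1])
E
python3 - <<'E'
from h import *
o=r.get_obs(); print(o, r.grip_point_offset)
a=[]
for n in('scene','top'):
    p,d,w,K,T=cloud(n); a.append(p); np.savez('pics/'+n+'.npz',p=p,d=d,w=w,K=K,T=T)
    print(n,T[:3,3].round(3),T[:3,2].round(2))
    z=w[...,2]
    for lo,hi in((.17,.186),(.186,.196),(.196,.22),(.14,.165)):
        m=(z>lo)&(z<hi); print(lo,hi,m.sum(),np.nanmedian(w[m],0).round(3) if m.any() else '')
    save(n+'0.png',p)
E
```

```text
{'clock': 0.0, 'joints': array([ 1.12792524,  0.47778398,  0.0223217 ,  1.55641084, -0.01151188,
        1.10927904, -0.08311745]), 'qvel': array([ 0.00075101,  0.00061345,  0.00115512,  0.00056399,  0.00094468,
        0.00076968, -0.00061631]), 'tau': array([-8.72091405e-04, -5.96447682e+01,  1.60785321e+00, -2.81191099e+01,
        1.26210760e-02,  9.39032121e-03, -1.76193583e-05]), 'tcp_pos': array([ 0.22156856, -0.63694258,  0.19855335]), 'orientation': array([-3.09599747e+00, -5.23144276e-01,  6.28603736e-04]), 'contact_force': array([-0.11001843, -0.47113277,  0.32679758]), 'moment': array([ 0.0177654 , -0.01326466, -0.00168587]), 'grip_width': 0.08564274320165677} 0.0187
scene [1.201 0.084 0.992] [-0.65 -0.06 -0.76]
0.17 0.186 2634 [-0.43  -0.347  0.179]
0.186 0.196 1828 [ 0.039 -0.466  0.19 ]
0.196 0.22 8820 [ 0.534 -0.583  0.2  ]
0.14 0.165 4731 [-0.311 -0.091  0.153]
top [0.26  0.023 1.666] [ 0.13  0.01 -0.99]
0.17 0.186 532 [ 0.539 -0.473  0.181]
0.186 0.196 1325 [ 0.551 -0.557  0.194]
0.196 0.22 4861 [ 0.553 -0.595  0.2  ]
0.14 0.165 1153 [ 0.55  -0.133  0.153]
```

```bash
ls pics
```

```text
scene.npz
scene0.png
top.npz
top0.png
```

View pics/top0.png

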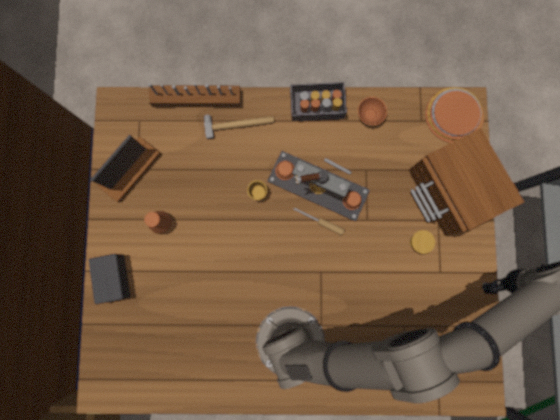

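View pics/scene0.png

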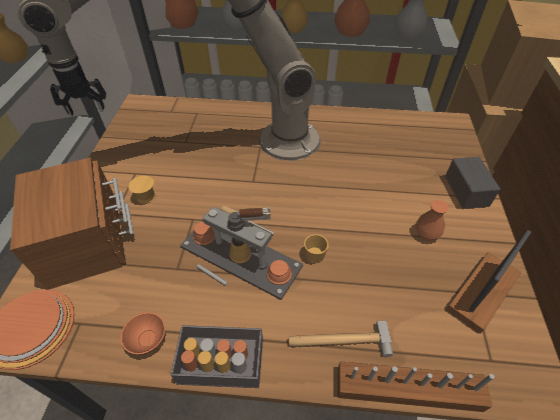

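Top view: the press bed is around (317,185) px, the cup at (258,190), the jug at (155,220) and the mortar at (424,241). Scene view: the press is at (240,240), with a dark handle near (252,212). I'll zoom in on both.

Run:
```python
from h import *
t=np.load('pics/top.npz'); s=np.load('pics/scene.npz')
A=cv2.resize(t['p'][140:230,250:385],None,fx=5.8,fy=5.8,interpolation=cv2.INTER_CUBIC)[:300]
A=cv2.resize(t['p'][145:225,260:380],(450,300),interpolation=cv2.INTER_CUBIC)
B=cv2.resize(s['p'][190:300,170:335],(450,300),interpolation=cv2.INTER_CUBIC)
save('crop1.png',np.vstack([A,B]))
for n,c in(('top',t),('scene',s)):
    w=c['w']; reg=(w[...,0]>.35)&(w[...,0]<.8)&(w[...,1]>-.35)&(w[...,1]<.2)
    z=w[...,2]
    for lo,hi in((.185,.2),(.2,.225),(.145,.16),(.006,.02)):
        m=(reg&(z>lo)&(z<hi)).astype(np.uint8)
        k,l,st,ce=cv2.connectedComponentsWithStats(m)
        for i in range(1,k):
            if st[i,4]>15:
                q=w[l==i]; rr=cv2.minAreaRect(q[:,:2].astype(np.float32)*1000)
                print(n,lo,st[i].tolist(),np.mean(q,0).round(3),np.round(rr[0]),np.round(rr[1]),round(rr[2]))
```

```text
top 0.185 [319, 171, 9, 11, 74] [ 0.561 -0.106  0.191] [ 561. -106.] [27. 35.] 89
top 0.2 [295, 173, 26, 11, 165] [ 0.551 -0.054  0.21 ] [552. -54.] [24. 82.] 10
top 0.145 [293, 160, 29, 16, 231] [ 0.592 -0.047  0.153] [585. -53.] [85. 52.] 65
top 0.145 [311, 173, 40, 24, 367] [ 0.537 -0.148  0.153] [ 547. -135.] [125.  53.] 65
top 0.006 [246, 123, 14, 4, 20] [0.793 0.138 0.016] [793. 142.] [ 7. 50.] 11
top 0.006 [268, 151, 102, 71, 1681] [ 0.545 -0.103  0.012] [ 561. -105.] [373. 138.] 64
top 0.006 [325, 159, 26, 16, 82] [ 0.634 -0.176  0.011] [ 635. -177.] [108.  18.] 59
top 0.006 [251, 184, 15, 15, 77] [0.541 0.12  0.01 ] [540. 121.] [48. 53.] 21
top 0.006 [294, 208, 24, 14, 48] [ 0.454 -0.057  0.013] [454. -55.] [92. 17.] 67
top 0.006 [323, 225, 15, 9, 31] [ 0.4   -0.149  0.016] [ 405. -147.] [58. 15.] 64
scene 0.185 [228, 212, 42, 12, 204] [ 0.565 -0.082  0.19 ] [567. -68.] [110.  36.] 88
scene 0.2 [238, 207, 32, 10, 246] [ 0.559 -0.054  0.209] [554. -54.] [27. 82.] 8
scene 0.145 [202, 207, 69, 41, 875] [ 0.573 -0.1    0.153] [ 565. -106.] [197.  53.] 66
scene 0.006 [245, 221, 28, 13, 52] [ 0.457 -0.061  0.014] [455. -63.] [98. 10.] 66
scene 0.006 [180, 230, 123, 69, 2682] [ 0.593 -0.09   0.012] [ 565. -106.] [363. 133.] 66
scene 0.006 [307, 244, 17, 8, 60] [0.517 0.12  0.013] [519. 120.] [49. 17.] 86
scene 0.006 [305, 254, 19, 9, 37] [0.564 0.116 0.014] [561. 116.] [54. 18.] 84
scene 0.006 [196, 264, 32, 21, 137] [ 0.64  -0.176  0.01 ] [ 639. -177.] [110.  13.] 62
```

View pics/crop1.png

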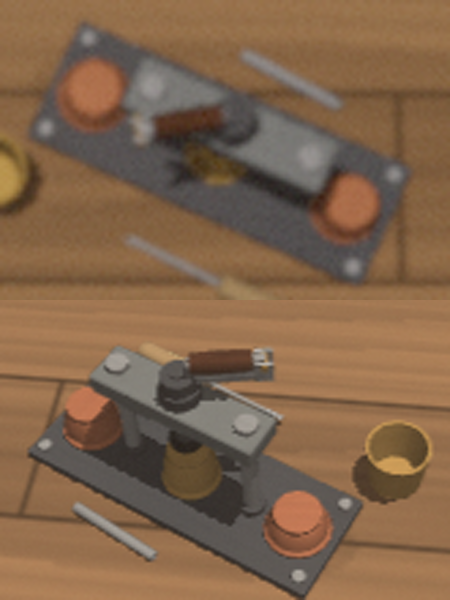

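Crop: the handle lies from the hub (top crop about (238,118)) to its ears at (143,130). In the lower crop the ochre dish stands under the foot at (190,470). Both views agree on the hub at about (0.564,-0.106) and the handle middle at about (0.553,-0.054), z 0.21. That puts the pivot near (0.547,-0.022), with the arm pointing at about 102°. Next I'll work out the hover move.

```bash
cat >> h.py <<'E'
def delta(p,ydir=None,tilt=None):
    """target TCP p (m), tool down with tool y at world angle ydir (deg) -> shift mm, turn"""
    o=r.get_obs(); R0=R.from_rotvec(o['orientation'])
    s=R0.inv().apply(np.array(p)-o['tcp_pos'])*1000
    t=np.zeros(3)
    if ydir is not None:
        a=np.radians(ydir); y=np.array([np.cos(a),np.sin(a),0]); z=np.array([0,0,-1.]); x=np.cross(y,z)
        Rt=R.from_matrix(np.stack([x,y,z],1)); t=(R0.inv()*Rt).as_rotvec()
    print('shift',s.round(1),'turn',t.round(4)); return s,t
E
python3 - <<'E'
from h import *
delta([.40,-.34,.32],-30); delta([.545,-.06,.32],12)
print(r.camera_model('wrist'))
E
```

```text
shift [ 266.1 -222.1 -121. ] turn [-1.600e-03 -5.000e-04 -7.124e-01]
shift [ 495.  -438.9 -120.7] turn [-1.4000e-03 -1.1000e-03 -1.4454e+00]
{'mtx': array([[374.42348124,   0.        , 271.29656138],
       [  0.        , 374.42348124, 210.90937738],
       [  0.        ,   0.        ,   1.        ]]), 'T_tool_cam': array([[-1.90071057e-04, -9.47530205e-01, -3.19666193e-01,
         8.18853696e-02],
       [ 9.99999960e-01, -1.12704666e-04, -2.60521683e-04,
        -2.66510533e-04],
       [ 2.10824293e-04, -3.19666229e-01,  9.47530188e-01,
        -1.73222971e-01],
       [ 0.00000000e+00,  0.00000000e+00,  0.00000000e+00,
         1.00000000e+00]])}
```

Request:
play_rows --deltas '[[85,[20,-17,-60],[0,0,-0.1]],[85,[60,-53,-120],[0,0,-0.25]],[85,[110,-98,-120],[0,0,-0.43]],[85,[160,-140,-120],[0,0,-0.6]],[85,[210,-180,-120],[0,0,-0.77]],[85,[250,-222,-120],[0,0,-0.9]],[85,[295,-262,-120],[0,0,-1.05]],[85,[340,-302,-120],[0,0,-1.15]]]' --squeeze 30

```text
clock: 1.1
tcp_pos: [0.4369, -0.2509, 0.319]
orientation: [-2.31, -2.127, -0.0]
contact_force: [0.1, -0.6, 0.9]
grip_width: 0.0851
```

Run:
```python
from h import *
delta([.55,-.05,.32],12)
```

```text
shift [209.5  96.2  -0.9] turn [-0.0007 -0.0014 -0.2918]
```

Request:
play_rows --deltas '[[85,[50,24,0],[0,0,-0.08]],[85,[100,48,0],[0,0,-0.16]],[85,[150,72,0],[0,0,-0.24]],[85,[195,90,0],[0,0,-0.29]],[85,[209,96,0],[0,0,-0.292]],[85,[209,96,0],[0,0,-0.292]],[85,[209,96,0],[0,0,-0.292]]]'

```text
clock: 1.98
tcp_pos: [0.5492, -0.0526, 0.3188]
orientation: [-1.98, -2.438, 0.001]
contact_force: [-0.2, -0.5, -0.1]
grip_width: 0.0853
```

Run:
```python
from h import *
p,d,w,K,T=cloud('wrist'); np.savez('pics/w1.npz',p=p,w=w,K=K,T=T); save('w1.png',p)
o=r.get_obs(); print(o['tcp_pos'],o['orientation'],o['joints'].round(2),T[:3,3])
z=w[...,2]; reg=(abs(w[...,0]-.56)<.12)&(abs(w[...,1]+.08)<.12)
for lo,hi in((.186,.197),(.2,.222),(.148,.158),(.212,.3)):
    m=(reg&(z>lo)&(z<hi)).astype(np.uint8)
    k,l,st,ce=cv2.connectedComponentsWithStats(m)
    for i in range(1,k):
        if st[i,4]>60:
            q=w[l==i]; rr=cv2.minAreaRect(q[:,:2].astype(np.float32)*1000)
            print(lo,st[i].tolist(),np.mean(q,0).round(4),np.percentile(q[:,2],95).round(4),np.round(rr[0],1),np.round(rr[1]),round(rr[2],1))
```

```text
[ 0.54919526 -0.05273166  0.3188979 ] [-1.98000082e+00 -2.43729213e+00  1.05841642e-03] [ 0.46  0.23 -0.57  1.66  0.13  1.29  0.07] [0.53241179 0.02781946 0.49211988]
0.186 [254, 228, 42, 36, 873] [ 0.5622 -0.1054  0.1892] 0.1922 [ 562.  -104.2] [37. 33.] 8.0
0.2 [261, 139, 34, 105, 2734] [ 0.5519 -0.0492  0.2093] 0.2132 [552.9 -51.1] [26. 85.] 11.3
0.148 [290, 133, 68, 107, 3366] [ 0.589  -0.0472  0.1525] 0.1539 [583.1 -55.1] [93. 52.] 65.5
0.148 [200, 202, 78, 109, 2925] [ 0.5357 -0.1484  0.1525] 0.1539 [ 544.3 -139.9] [111.  52.] 65.4
0.212 [268, 168, 17, 75, 628] [ 0.554  -0.0599  0.2128] 0.2137 [553.9 -59.7] [13. 61.] 11.7
```

View pics/w1.png

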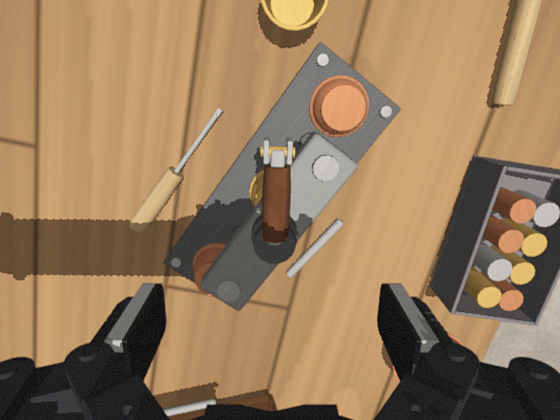

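Wrist view: the sleeve runs from (276,165) to (274,240) px, with the ears at (278,152) and the hub at (274,240). The sleeve middle is at (0.554,-0.060) with its top at z 0.2137, so its axis is at 0.202 (text says 0.203). That puts the hub at (0.5627,-0.1028) and the pivot at (0.5455,-0.0194), with the arm at 101.7°, agreeing with the earlier figures. I'll grasp 52 mm from the pin.

Run:
```python
from h import *
delta([.5561,-.0703,.184],11.7)
```

```text
shift [-18.7   3.3 134.9] turn [-0.0014 -0.0007  0.0021]
```

Request:
play_rows --deltas '[[85,[-12,3,40],[0,0,0]],[85,[-18.7,3.3,85],[0,0,0]],[85,[-18.7,3.3,120],[0,0,0]],[85,[-18.7,3.3,135],[0,0,0]],[60,[-18.7,3.3,135],[0,0,0]],[40,[-18.7,3.3,135],[0,0,0]],[20,[-18.7,3.3,135],[0,0,0]],[15,[-18.7,3.3,135],[0,0,0]]]' --squeeze 25

```text
clock: 3.02
tcp_pos: [0.5566, -0.0703, 0.1848]
orientation: [-1.981, -2.438, -0.0]
contact_force: [-1.2, 0.3, 0.1]
grip_width: 0.0148
```

Request:
play_rows --deltas '[[10,[0,0,0],[0,0,0]],[10,[0,0,0],[0,0,0]],[10,[0,0,0],[0,0,0]]]'

```text
clock: 3.4
tcp_pos: [0.5566, -0.0703, 0.1848]
orientation: [-1.981, -2.438, -0.0]
contact_force: [-1.0, 1.1, -0.4]
grip_width: 0.0096
```

Run:
```python
from h import *
o=r.get_obs(); print(o)
for t in np.arange(7.5,98,7.5): print(t,(52*(1-np.cos(np.radians(t)))).round(1),(-52*np.sin(np.radians(t))).round(1))
delta([.5561,-.0703,.184],11.7)
```

```text
{'clock': 3.4, 'joints': array([ 0.45367983,  0.35745556, -0.54712412,  1.81829875,  0.21457959,
        1.02488743,  0.02885915]), 'qvel': array([4.52438730e-04, 1.30258520e-03, 9.33049628e-04, 2.66221122e-03,
       7.43976322e-04, 7.42741188e-04, 2.03744172e-05]), 'tau': array([-6.42027284e-03, -4.71726930e+01, -4.72759902e+00, -2.62947553e+01,
        1.10888240e-02,  6.79204604e-04,  2.11193483e-04]), 'tcp_pos': array([ 0.55656978, -0.07029443,  0.18475899]), 'orientation': array([-1.98073389e+00, -2.43845081e+00, -2.31889334e-05]), 'contact_force': array([-1.03048275,  1.14683321, -0.3716648 ]), 'moment': array([-0.05464872,  0.02447287, -0.03903238]), 'grip_width': 0.009626605677004121}
7.5 0.4 -6.8
15.0 1.8 -13.5
22.5 4.0 -19.9
30.0 7.0 -26.0
37.5 10.7 -31.7
45.0 15.2 -36.8
52.5 20.3 -41.3
60.0 26.0 -45.0
67.5 32.1 -48.0
75.0 38.5 -50.2
82.5 45.2 -51.6
90.0 52.0 -52.0
97.5 58.8 -51.6
shift [ 0.1 -0.5  0.8] turn [-0.     -0.      0.0022]
```

Fingers reached 9.6 mm, the commanded opening, on a 23 mm sleeve. It looks like a miss, so I'll look before going on.

Run:
```python
from h import *
p,d,w,K,T=cloud('wrist'); p2,_,w2,_,_=cloud('scene')
a=cv2.resize(p,(400,300)); b=cv2.resize(p2[150:285,150:330],(400,300),interpolation=cv2.INTER_CUBIC)
save('w2.png',np.vstack([a,b]))
```

```text
(no output)
```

View pics/w2.png

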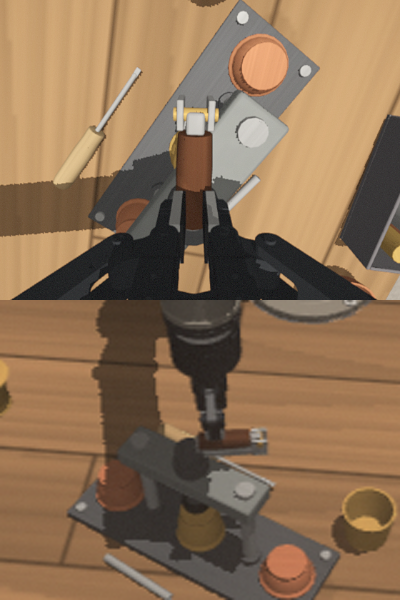

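Wrist view: the fingers are at (180,215) and (212,215) in the half-size picture, with the sleeve running between or under them, which doesn't settle it. The depth should.

Run:
```python
from h import *
p,d,w,K,T=cloud('wrist'); o=r.get_obs()
t=(w-o['tcp_pos'])@R.from_rotvec(o['orientation']).as_matrix()*1000
print(o['grip_width'])
for v in (240,265,280,300,320):
    print(v,[tuple(t[v,u].round().astype(int)) if np.isfinite(t[v,u,0]) else None for u in range(222,330,6)])
```

```text
0.01004069627426636
240 [(np.int64(-66), np.int64(-50), np.int64(175)), (np.int64(-66), np.int64(-44), np.int64(175)), (np.int64(-65), np.int64(-38), np.int64(172)), (np.int64(-65), np.int64(-32), np.int64(174)), (np.int64(-8), np.int64(-16), np.int64(40)), (np.int64(19), np.int64(-9), np.int64(-24)), (np.int64(20), np.int64(-6), np.int64(-27)), (np.int64(20), np.int64(-3), np.int64(-28)), (np.int64(21), np.int64(-1), np.int64(-30)), (np.int64(20), np.int64(2), np.int64(-27)), (np.int64(20), np.int64(4), np.int64(-27)), (np.int64(19), np.int64(7), np.int64(-25)), (np.int64(19), np.int64(9), np.int64(-23)), (np.int64(-5), np.int64(17), np.int64(32)), (np.int64(-5), np.int64(20), np.int64(31)), (np.int64(-5), np.int64(24), np.int64(31)), (np.int64(-5), np.int64(27), np.int64(32)), (np.int64(-5), np.int64(31), np.int64(32))]
265 [(np.int64(-32), np.int64(-33), np.int64(52)), (np.int64(-24), np.int64(-27), np.int64(36)), (np.int64(-22), np.int64(-23), np.int64(33)), (np.int64(-20), np.int64(-19), np.int64(28)), (np.int64(-16), np.int64(-15), np.int64(21)), (np.int64(7), np.int64(-9), np.
[... 2276 characters left out ...]
p.int64(-12), np.int64(-76)), (np.int64(13), np.int64(-10), np.int64(-73)), (np.int64(12), np.int64(-8), np.int64(-73)), (np.int64(8), np.int64(-7), np.int64(-67)), (np.int64(-1), np.int64(-5), np.int64(-54)), (np.int64(-20), np.int64(-4), np.int64(-27)), (np.int64(-20), np.int64(-1), np.int64(-27)), (np.int64(-20), np.int64(2), np.int64(-26)), (np.int64(-33), np.int64(5), np.int64(-7)), (np.int64(9), np.int64(5), np.int64(-68)), (np.int64(9), np.int64(7), np.int64(-68)), (np.int64(12), np.int64(9), np.int64(-73)), (np.int64(14), np.int64(10), np.int64(-75)), (np.int64(14), np.int64(12), np.int64(-75)), (np.int64(14), np.int64(14), np.int64(-74)), (np.int64(13), np.int64(16), np.int64(-73))]
```

Run:
```python
from h import *
o=r.get_obs(); M=R.from_rotvec(o['orientation']).as_matrix()
for n in('scene','top','wrist'):
    p,d,w,K,T=cloud(n); t=(w-o['tcp_pos'])@M*1000
    m=(abs(t[...,0])<30)&(abs(t[...,1])<60)&(t[...,2]<10)&(t[...,2]>-160)
    q=t[m]
    print(n)
    for lo in range(-160,10,8):
        s=q[(q[:,2]>=lo)&(q[:,2]<lo+8)]
        if len(s): print(lo,len(s),s.min(0).round(),s.max(0).round())
```

```text
scene
-160 21 [ -13.   35. -160.] [   9.   40. -152.]
-152 29 [ -13.   33. -151.] [   8.   44. -144.]
-144 48 [ -22.   13. -144.] [  16.   44. -136.]
-136 46 [ -21.   16. -136.] [  15.   59. -128.]
-128 40 [ -21.   17. -128.] [  15.   60. -120.]
-120 19 [ -20.   18. -120.] [  14.   60. -113.]
-112 15 [ -18.   18. -111.] [  14.   58. -105.]
-104 32 [ -19.   13. -104.] [ 13.  52. -97.]
-96 10 [-17.  18. -95.] [ 13.  48. -92.]
-88 7 [-16.  34. -84.] [  4.  40. -81.]
-80 1 [ 10.  13. -76.] [ 10.  13. -76.]
-72 1 [  2.  -4. -66.] [  2.  -4. -66.]
-64 4 [ -5.  17. -61.] [  3.  22. -56.]
-56 15 [-13.  14. -55.] [  5.  22. -48.]
-48 16 [-13.  11. -48.] [  8.  20. -40.]
-40 7 [-14.  10. -39.] [  7.  14. -32.]
-32 71 [-22.  -8. -31.] [ 30.  12. -24.]
-24 57 [-25. -10. -24.] [ 30.  14. -16.]
-16 16 [-28.  -1. -16.] [ 24.  12. -10.]
-8 65 [-30. -15.  -8.] [29. 17. -0.]
0 29 [-30.   6.   0.] [29. 18.  7.]
8 4 [-28.   9.   9.] [-20.  15.  10.]
top
-40 4 [ 16.  -2. -36.] [ 29.   4. -32.]
-32 17 [ 17. -12. -31.] [ 29.   9. -24.]
-24 8 [ 14. -11. -23.] [ 27.   9. -18.]
0 1 [16. -8.  3.] [16. -8.  3.]
wrist
-120 984 [  15.  -20. -115.] [  19.   19. -112.]
-112 7099 [   6.  -58. -112.] [  19.   57. -104.]
-104 7084 [   2.  -54. -104.] [ 19.  53. -96.]
-96 4982 [-11. -48. -96.] [ 17.  48. -88.]
-88 8177 [-12. -44. -88.] [ 15.  43. -80.]
-80 2809 [-12. -38. -80.] [ 15.  38. -72.]
-72 1256 [-12. -23. -72.] [ 13.  22. -64.]
-64 933 [-11. -19. -64.] [ 12.  18. -56.]
-56 892 [ -6. -19. -56.] [ 12.  18. -48.]
-48 783 [-11. -19. -48.] [ 12.  18. -40.]
-40 328 [-10. -18. -40.] [ 12.  18. -32.]
-32 3280 [-23. -10. -32.] [ 30.  10. -24.]
-24 518 [-24. -12. -24.] [ 30.  11. -16.]
```

All cameras agree that the finger tips actually end about 36 mm short of the reported TCP (tool z about -36). The fingers therefore closed above the sleeve and touched nothing, while sideways they are centred. I'll open, go 36 mm lower and close again.

Request:
play_rows --deltas '[[60,[0,0,-3],[0,0,0]],[60,[0,0,-3],[0,0,0]],[60,[0,0,-3],[0,0,0]],[60,[0,0,10],[0,0,0]],[60,[0,0,20],[0,0,0]],[60,[0,0,30],[0,0,0]],[60,[0,0,36],[0,0,0]],[60,[0,0,36],[0,0,0]]]'

```text
clock: 4.7
tcp_pos: [0.5562, -0.0702, 0.1481]
orientation: [-1.98, -2.438, 0.001]
contact_force: [0.2, 0.4, -0.6]
grip_width: 0.06
```

Request:
play_rows --deltas '[[35,[0,0,0],[0,0,0]],[20,[0,0,0],[0,0,0]],[10,[0,0,0],[0,0,0]],[10,[0,0,0],[0,0,0]],[10,[0,0,0],[0,0,0]]]' --squeeze 25

```text
clock: 5.32
tcp_pos: [0.5564, -0.0702, 0.1484]
orientation: [-1.98, -2.438, 0.0]
contact_force: [0.2, 0.3, 3.0]
grip_width: 0.0222
```

Gripped at 22 mm. Now I'll swing it up along an arc of 52 mm radius with the tool kept pointing down.

Request:
play_rows --deltas '[[10,[0.4,0,-6.8],[0,0,0]],[10,[1.8,0,-13.5],[0,0,0]],[10,[4,0,-19.9],[0,0,0]],[10,[7,0,-26],[0,0,0]],[10,[10.7,0,-31.7],[0,0,0]],[10,[15.2,0,-36.8],[0,0,0]],[10,[15.2,0,-36.8],[0,0,0]]]'

```text
clock: 6.2
tcp_pos: [0.5539, -0.0554, 0.1862]
orientation: [1.98, 2.438, 0.0]
contact_force: [2.5, -3.0, 1.9]
grip_width: 0.022
```

Run:
```python
from h import *
o=r.get_obs(); p,d,w,K,T=cloud('wrist'); p2,_,w2,_,_=cloud('scene')
a=cv2.resize(p,(400,300)); b=cv2.resize(p2[150:285,150:330],(400,300),interpolation=cv2.INTER_CUBIC)
save('w3.png',np.vstack([a,b])); print(o['contact_force'],o['moment'])
```

```text
[ 2.5358228  -3.02819902  1.86497182] [-0.63394635 -0.34310647 -0.11829159]
```

View pics/w3.png

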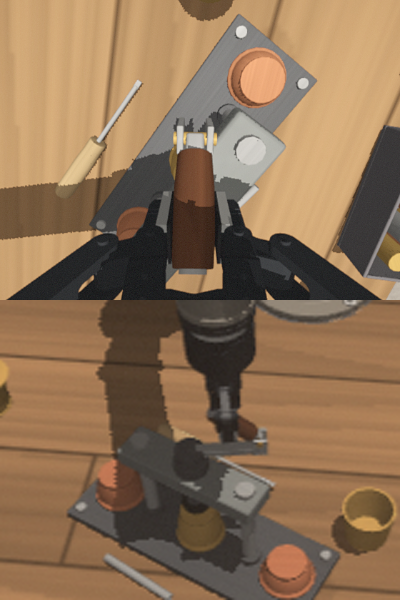

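Both views show the handle raised about 45° and held between the pads. I'll continue.

Request:
play_rows --deltas '[[10,[5.1,0,-4.5],[0,0,0]],[10,[10.8,0,-8.2],[0,0,0]],[10,[16.9,0,-11.2],[0,0,0]],[10,[23.3,0,-13.4],[0,0,0]],[10,[30,0,-14.8],[0,0,0]],[10,[36.8,0,-15.2],[0,0,0]],[10,[39,0,-15.2],[0,0,0]],[10,[39,0,-15.2],[0,0,0]]]'

```text
clock: 7.3
tcp_pos: [0.5468, -0.0189, 0.2023]
orientation: [1.98, 2.435, -0.0]
contact_force: [2.7, -6.0, 4.1]
grip_width: 0.022
```

Run:
```python
from h import *
o=r.get_obs(); p,d,w,K,T=cloud('wrist'); p2,_,w2,_,_=cloud('scene')
a=cv2.resize(p,(400,300)); b=cv2.resize(p2[150:285,150:330],(400,300),interpolation=cv2.INTER_CUBIC)
save('w4.png',np.vstack([a,b])); print(o['contact_force'],o['moment'],o['joints'].round(2))
```

```text
[ 2.72677725 -5.98976599  4.06414116] [-1.5718366  -0.65231265  0.01677671] [ 0.39  0.32 -0.58  1.83  0.2   1.05 -0.06]
```

View pics/w4.png

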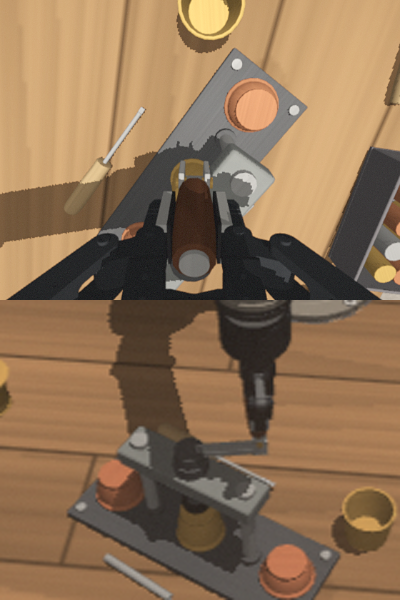

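```bash
cat >> h.py <<'E'
def upright(hub=np.array([.5627,-.1028])):
    o=r.get_obs(); p,d,w,K,T=cloud('wrist'); c=o['tcp_pos']
    q=w[(np.hypot(w[...,0]-c[0],w[...,1]-c[1])<.018)&(w[...,2]>.25)&(w[...,2]<.3)]
    top=np.percentile(q[:,2],97); e=q[q[:,2]>top-.006]
    print('top',top.round(4),'end',e.mean(0).round(4),(e.min(0)+e.max(0)).round(4)/2,len(e),'tcp',c.round(4))
    for lo in np.arange(.22,.285,.008):
        s=w[(np.hypot(w[...,0]-c[0],w[...,1]-c[1])<.03)&(w[...,2]>lo)&(w[...,2]<lo+.008)]
        t=(s-c)@R.from_rotvec(o['orientation']).as_matrix()*1000
        t=t[abs(t[:,1])<8]
        if len(t): print(lo.round(3),len(t),'x front',np.percentile(t[:,0],90).round(1),'ymed',np.median(t[:,1]).round(1))
    print('F',o['contact_force'].round(1))
E
python3 -c "
from h import *
upright()"
```

```text
top 0.2846 end [ 0.5481 -0.0139  0.2859] [ 0.5461  -0.0175   0.28925] 437 tcp [ 0.5467 -0.0189  0.2023]
0.22 287 x front 9.4 ymed -0.0
0.228 330 x front 9.1 ymed -0.5
0.236 434 x front 8.7 ymed -0.0
0.244 479 x front 8.0 ymed -0.1
0.252 589 x front 7.5 ymed -0.1
0.26 733 x front 6.7 ymed -0.1
0.268 1535 x front 5.3 ymed 0.2
0.276 1219 x front 0.8 ymed -0.4
F [ 3.3 -7.7  4.3]
```

The front face slopes 2.7 mm over 40 mm, so the handle still leans about 4° inward. I'll push outward to seat it on the stop.

Request:
play_rows --deltas '[[10,[3,0,0],[0,0,0]],[10,[5,0,0],[0,0,0]],[10,[6,0,0],[0,0,0]],[10,[6,0,0],[0,0,0]]]'

```text
clock: 7.95
tcp_pos: [0.5459, -0.0151, 0.2025]
orientation: [1.98, 2.432, -0.003]
contact_force: [4.6, -6.7, -0.1]
grip_width: 0.0221
```

```bash
python3 -c "
from h import *
upright()"
```

```text
top 0.2833 end [ 0.5465 -0.0151  0.2809] [ 0.5454  -0.01365  0.28865] 1047 tcp [ 0.5459 -0.0151  0.2025]
0.22 251 x front 7.0 ymed -0.0
0.228 290 x front 7.3 ymed -0.0
0.236 381 x front 7.3 ymed -0.0
0.244 431 x front 7.3 ymed -0.1
0.252 538 x front 7.2 ymed 0.1
0.26 663 x front 6.8 ymed -0.1
0.268 1501 x front 6.0 ymed -0.1
0.276 1299 x front 1.3 ymed -0.1
F [ 4.6 -6.7 -0.1]
```

Now upright: the front face is flat to 0.3 mm. The sleeve axis sits 85.0 mm from the hub axis at 100.8°, which matches. Next I'll work out the cranking rows.

```bash
cat > c.py <<'E'
from h import *
import sys
hub=np.array([.5627,-.1028]); c=np.array([-.0009,.0042]); phi0=np.radians(100.8)
def state(show=True):
    o=r.get_obs(); s=o['tcp_pos'][:2]-c-hub; a=np.arctan2(s[1],s[0]); rho=np.hypot(*s)*1000
    t=np.array([np.sin(a),-np.cos(a)]); u=np.array([np.cos(a),np.sin(a)]); F=o['contact_force'][:2]
    adv=(phi0-a)%(2*np.pi); adv-=2*np.pi*(adv>6)
    if show: print('t',o['clock'],'adv',adv.round(3),'rho',rho.round(1),'drag',(-F@t).round(2),'outpush',(-F@u).round(2),'Fz',o['contact_force'][2].round(1),'z',o['tcp_pos'][2].round(4),'w',o['grip_width'].round(4))
    return o,a,adv
def rows(step,n=8,bias=.0015,z=.2025):
    o,a,adv=state(); R0=R.from_rotvec(o['orientation'])
    # keep tool vertical and yaw fixed
    y=11.5; A=np.radians(y); Y=np.array([np.cos(A),np.sin(A),0]); Z=np.array([0,0,-1.]); X=np.cross(Y,Z)
    tr=(R0.inv()*R.from_matrix(np.stack([X,Y,Z],1))).as_rotvec().round(3)
    for i in range(1,n+1):
        b=a-step*i; P=hub+c+(.085+bias)*np.array([np.cos(b),np.sin(b)])
        print([10,R0.inv().apply(np.r_[P,z]-o['tcp_pos']).__mul__(1000).round(1).tolist(),tr.tolist()],end=', ')
    print()
if len(sys.argv)>1: rows(*map(eval,sys.argv[1:]))
else: state()
E
python3 c.py .03 8
```

```text
Traceback (most recent call last):
  File "c.py", line 19, in <module>
    if len(sys.argv)>1: rows(*map(eval,sys.argv[1:]))
                        ~~~~^^^^^^^^^^^^^^^^^^^^^^^^^
  File "c.py", line 11, in rows
    o,a,adv=state(); R0=R.from_rotvec(o['orientation'])
            ~~~~~^^
  File "c.py", line 8, in state
    if show: print('t',o['clock'],'adv',adv.round(3),'rho',rho.round(1),'drag',(-F@t).round(2),'outpush',(-F@u).round(2),'Fz',o['contact_force'][2].round(1),'z',o['tcp_pos'][2].round(4),'w',o['grip_width'].round(4))
                                                                                                                                                                                              ^^^^^^^^^^^^^^^^^^^^^
AttributeError: 'float' object has no attribute 'round'
```

```bash
sed -i "s/o\['grip_width'\].round(4)/round(o['grip_width'],4)/" c.py; python3 c.py .03 8
```

```text
t 8.0 adv 0.001 rho 85.1 drag -1.38 outpush 7.33 Fz -0.5 z 0.2025 w 0.022
[10, [1.3, 2.6, 0.0], [0.002, 0.005, 0.004]], [10, [1.2, 5.2, 0.0], [0.002, 0.005, 0.004]], [10, [0.9, 7.8, 0.0], [0.002, 0.005, 0.004]], [10, [0.6, 10.4, 0.0], [0.002, 0.005, 0.004]], [10, [0.2, 12.9, 0.0], [0.002, 0.005, 0.004]], [10, [-0.2, 15.5, 0.1], [0.002, 0.005, 0.004]], [10, [-0.8, 18.0, 0.1], [0.002, 0.005, 0.004]], [10, [-1.4, 20.5, 0.1], [0.002, 0.005, 0.004]],
```

Request:
play_rows --deltas '[[10,[1.3,2.6,0],[0,0,0]],[10,[1.2,5.2,0],[0,0,0]],[10,[0.9,7.8,0],[0,0,0]],[10,[0.6,10.4,0],[0,0,0]],[10,[0.2,12.9,0],[0,0,0]],[10,[-0.2,15.5,0],[0,0,0]],[10,[-0.8,18,0],[0,0,0]],[10,[-1.4,20.5,0],[0,0,0]]]' --squeeze 45

```text
clock: 9.0
tcp_pos: [0.5636, -0.0139, 0.2024]
orientation: [1.983, 2.433, -0.012]
contact_force: [-6.4, -5.3, 5.8]
grip_width: 0.0217
```

```bash
python3 c.py .03 8
```

```text
t 9.0 adv 0.209 rho 84.8 drag 6.31 outpush 5.45 Fz 5.8 z 0.2024 w 0.0217
[10, [1.1, 2.9, -0.1], [-0.004, 0.007, 0.003]], [10, [0.4, 5.4, -0.1], [-0.004, 0.007, 0.003]], [10, [-0.4, 7.9, -0.1], [-0.004, 0.007, 0.003]], [10, [-1.2, 10.3, -0.1], [-0.004, 0.007, 0.003]], [10, [-2.1, 12.8, -0.1], [-0.004, 0.007, 0.003]], [10, [-3.1, 15.2, -0.1], [-0.004, 0.007, 0.003]], [10, [-4.2, 17.5, -0.1], [-0.004, 0.007, 0.003]], [10, [-5.3, 19.9, -0.1], [-0.004, 0.007, 0.003]],
```

Free-running drag is about 6.3 N, against the 7 N expected. I'll continue.

Request:
play_rows --deltas '[[10,[1.1,2.9,0],[0,0.005,0]],[10,[0.4,5.4,0],[0,0.005,0]],[10,[-0.4,7.9,0],[0,0.005,0]],[10,[-1.2,10.3,0],[0,0.005,0]],[10,[-2.1,12.8,0],[0,0.005,0]],[10,[-3.1,15.2,0],[0,0.005,0]],[10,[-4.2,17.5,0],[0,0.005,0]],[10,[-5.3,19.9,0],[0,0.005,0]]]'

```text
clock: 10.0
tcp_pos: [0.5812, -0.0161, 0.2024]
orientation: [-1.982, -2.432, 0.016]
contact_force: [-8.2, -5.6, 8.1]
grip_width: 0.0216
```

```bash
python3 c.py .03 8; python3 -c "
from h import *
upright()"
```

```text
t 10.0 adv 0.42 rho 84.7 drag 6.68 outpush 7.35 Fz 8.1 z 0.2024 w 0.0216
[10, [0.5, 3.1, -0.1], [-0.011, 0.003, 0.002]], [10, [-0.7, 5.4, -0.1], [-0.011, 0.003, 0.002]], [10, [-2.0, 7.7, -0.1], [-0.011, 0.003, 0.002]], [10, [-3.3, 9.9, -0.2], [-0.011, 0.003, 0.002]], [10, [-4.7, 12.1, -0.2], [-0.011, 0.003, 0.002]], [10, [-6.2, 14.2, -0.2], [-0.011, 0.003, 0.002]], [10, [-7.7, 16.3, -0.2], [-0.011, 0.003, 0.002]], [10, [-9.3, 18.4, -0.2], [-0.011, 0.003, 0.002]], 
top 0.2866 end [ 0.5761 -0.0088  0.2889] [ 0.5808  -0.0135   0.29025] 341 tcp [ 0.5812 -0.0161  0.2024]
0.22 235 x front 7.3 ymed -0.5
0.228 307 x front 7.6 ymed -0.0
0.236 374 x front 7.7 ymed -0.0
0.244 431 x front 7.6 ymed -0.0
0.252 537 x front 7.6 ymed -0.0
0.26 663 x front 7.2 ymed -0.1
0.268 1492 x front 6.4 ymed 0.9
0.276 1288 x front 1.8 ymed -1.3
F [-8.2 -5.6  8.1]
```

Request:
play_rows --deltas '[[10,[0.5,3.1,-0.5],[-0.01,0.003,0]],[10,[-0.7,5.4,-1],[-0.01,0.003,0]],[10,[-2.0,7.7,-1],[-0.01,0.003,0]],[10,[-3.3,9.9,-1],[-0.01,0.003,0]],[10,[-4.7,12.1,-1],[-0.01,0.003,0]],[10,[-6.2,14.2,-1],[-0.01,0.003,0]],[10,[-7.7,16.3,-1],[-0.01,0.003,0]],[10,[-9.3,18.4,-1],[-0.01,0.003,0]]]'

```text
clock: 11.05
tcp_pos: [0.5977, -0.0219, 0.2025]
orientation: [-1.981, -2.431, 0.01]
contact_force: [-8.2, -2.8, 5.6]
grip_width: 0.0212
```

```bash
python3 c.py .03 8 .0015 .203
```

```text
t 11.05 adv 0.626 rho 84.7 drag 6.21 outpush 6.0 Fz 5.6 z 0.2025 w 0.0212
[10, [-0.1, 3.2, -0.5], [-0.009, -0.0, 0.003]], [10, [-1.8, 5.2, -0.5], [-0.009, -0.0, 0.003]], [10, [-3.5, 7.1, -0.5], [-0.009, -0.0, 0.003]], [10, [-5.2, 9.0, -0.6], [-0.009, -0.0, 0.003]], [10, [-7.0, 10.9, -0.6], [-0.009, -0.0, 0.003]], [10, [-8.9, 12.7, -0.6], [-0.009, -0.0, 0.003]], [10, [-10.8, 14.4, -0.6], [-0.009, -0.0, 0.003]], [10, [-12.8, 16.1, -0.6], [-0.009, -0.0, 0.003]],
```

Request:
play_rows --deltas '[[10,[-0.1,3.2,-0.5],[-0.009,0,0.003]],[10,[-1.8,5.2,-0.5],[-0.009,0,0.003]],[10,[-3.5,7.1,-0.5],[-0.009,0,0.003]],[10,[-5.2,9,-0.6],[-0.009,0,0.003]],[10,[-7,10.9,-0.6],[-0.009,0,0.003]],[10,[-8.9,12.7,-0.6],[-0.009,0,0.003]],[10,[-10.8,14.4,-0.6],[-0.009,0,0.003]],[10,[-12.8,16.1,-0.6],[-0.009,0,0.003]]]'

```text
clock: 12.05
tcp_pos: [0.6123, -0.0307, 0.2025]
orientation: [-1.984, -2.429, 0.008]
contact_force: [-8.9, -1.4, 5.1]
grip_width: 0.0214
```

```bash
python3 c.py .035 8 .0015 .203
```

```text
t 12.05 adv 0.828 rho 84.6 drag 6.29 outpush 6.38 Fz 5.1 z 0.2025 w 0.0214
[10, [-1.1, 3.4, -0.5], [-0.008, -0.001, 0.0]], [10, [-3.4, 5.3, -0.5], [-0.008, -0.001, 0.0]], [10, [-5.8, 7.1, -0.5], [-0.008, -0.001, 0.0]], [10, [-8.3, 8.8, -0.6], [-0.008, -0.001, 0.0]], [10, [-10.9, 10.4, -0.6], [-0.008, -0.001, 0.0]], [10, [-13.5, 12.0, -0.6], [-0.008, -0.001, 0.0]], [10, [-16.1, 13.5, -0.6], [-0.008, -0.001, 0.0]], [10, [-18.8, 14.8, -0.6], [-0.008, -0.001, 0.0]],
```

Request:
play_rows --deltas '[[10,[-1.1,3.4,-0.5],[-0.008,0,0]],[10,[-3.4,5.3,-0.5],[-0.008,0,0]],[10,[-5.8,7.1,-0.5],[-0.008,0,0]],[10,[-8.3,8.8,-0.6],[-0.008,0,0]],[10,[-10.9,10.4,-0.6],[-0.008,0,0]],[10,[-13.5,12,-0.6],[-0.008,0,0]],[10,[-16.1,13.5,-0.6],[-0.008,0,0]],[10,[-18.8,14.8,-0.6],[-0.008,0,0]]]'

```text
clock: 13.05
tcp_pos: [0.6268, -0.0445, 0.2025]
orientation: [-1.98, -2.429, 0.005]
contact_force: [-8.7, 1.7, 5.7]
grip_width: 0.0213
```

```bash
python3 c.py .035 8 .0015 .203
python3 - <<'E'
from h import *
p,_,w,_,_=cloud('scene'); b=cv2.resize(p[190:300,170:335],(600,400),interpolation=cv2.INTER_CUBIC); save('s5.png',b)
E
```

```text
t 13.05 adv 1.065 rho 84.6 drag 6.9 outpush 5.59 Fz 5.7 z 0.2025 w 0.0213
[10, [-1.8, 3.1, -0.5], [-0.007, -0.004, 0.002]], [10, [-4.5, 4.3, -0.5], [-0.007, -0.004, 0.002]], [10, [-7.3, 5.5, -0.5], [-0.007, -0.004, 0.002]], [10, [-10.1, 6.6, -0.5], [-0.007, -0.004, 0.002]], [10, [-13.0, 7.6, -0.6], [-0.007, -0.004, 0.002]], [10, [-15.9, 8.5, -0.6], [-0.007, -0.004, 0.002]], [10, [-18.8, 9.3, -0.6], [-0.007, -0.004, 0.002]], [10, [-21.8, 10.0, -0.6], [-0.007, -0.004, 0.002]],
```

View pics/s5.png

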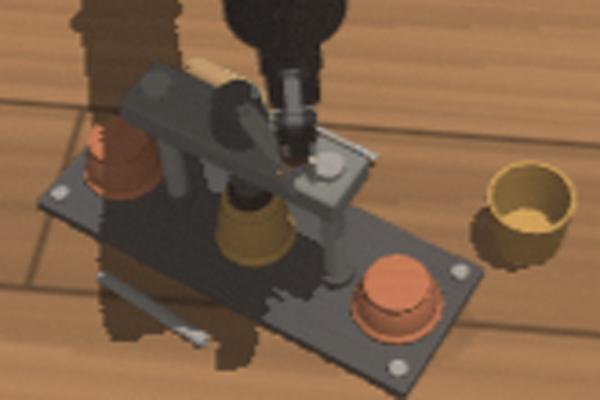

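The scene view shows the foot at (250,190) px just above or on the dish top, and drag is 6.9 N. I'll take smaller steps from here.

Request:
play_rows --deltas '[[10,[-1.5,3.1,-0.5],[-0.007,-0.004,0.002]],[10,[-3,3.7,-0.5],[-0.007,-0.004,0.002]],[10,[-4.5,4.3,-0.5],[-0.007,-0.004,0.002]],[10,[-5.9,4.9,-0.5],[-0.007,-0.004,0.002]],[10,[-7.3,5.5,-0.5],[-0.007,-0.004,0.002]],[10,[-8.7,6.1,-0.5],[-0.007,-0.004,0.002]],[10,[-10.1,6.6,-0.5],[-0.007,-0.004,0.002]],[10,[-11.5,7.1,-0.5],[-0.007,-0.004,0.002]]]'

```text
clock: 14.1
tcp_pos: [0.6326, -0.0524, 0.2025]
orientation: [-1.981, -2.429, 0.006]
contact_force: [-10.1, 1.1, 5.9]
grip_width: 0.0216
```

```bash
python3 c.py .02 8 .0015 .203
```

```text
t 14.1 adv 1.181 rho 84.6 drag 6.48 outpush 7.87 Fz 5.9 z 0.2025 w 0.0216
[10, [-0.9, 2.4, -0.5], [-0.007, -0.003, 0.002]], [10, [-2.5, 3.0, -0.5], [-0.007, -0.003, 0.002]], [10, [-4.2, 3.6, -0.5], [-0.007, -0.003, 0.002]], [10, [-5.8, 4.1, -0.5], [-0.007, -0.003, 0.002]], [10, [-7.5, 4.6, -0.5], [-0.007, -0.003, 0.002]], [10, [-9.2, 5.0, -0.6], [-0.007, -0.003, 0.002]], [10, [-10.8, 5.4, -0.6], [-0.007, -0.003, 0.002]], [10, [-12.5, 5.8, -0.6], [-0.007, -0.003, 0.002]],
```

Request:
play_rows --deltas '[[10,[-1.2,2.4,-0.5],[-0.007,-0.003,0.002]],[10,[-3.5,3.3,-0.5],[-0.007,-0.003,0.002]],[10,[-5.8,4.1,-0.5],[-0.007,-0.003,0.002]],[10,[-8,4.7,-0.5],[-0.007,-0.003,0.002]],[10,[-10,5.2,-0.5],[-0.007,-0.003,0.002]],[10,[-12,5.7,-0.5],[-0.007,-0.003,0.002]],[10,[-14.2,6.1,-0.5],[-0.007,-0.003,0.002]],[10,[-16.4,6.5,-0.5],[-0.007,-0.003,0.002]]]'

```text
clock: 15.1
tcp_pos: [0.6389, -0.0639, 0.2025]
orientation: [-1.98, -2.43, 0.004]
contact_force: [-7.4, 4.1, 4.4]
grip_width: 0.0213
```

```bash
python3 c.py .028 8 .0015 .203
```

```text
t 15.1 adv 1.336 rho 84.6 drag 6.79 outpush 5.09 Fz 4.4 z 0.2025 w 0.0213
[10, [-2.0, 2.3, -0.5], [-0.007, -0.004, 0.003]], [10, [-4.3, 2.8, -0.5], [-0.007, -0.004, 0.003]], [10, [-6.7, 3.1, -0.5], [-0.007, -0.004, 0.003]], [10, [-9.1, 3.4, -0.5], [-0.007, -0.004, 0.003]], [10, [-11.5, 3.7, -0.5], [-0.007, -0.004, 0.003]], [10, [-14.0, 3.8, -0.5], [-0.007, -0.004, 0.003]], [10, [-16.4, 3.9, -0.5], [-0.007, -0.004, 0.003]], [10, [-18.8, 3.9, -0.6], [-0.007, -0.004, 0.003]],
```

Request:
play_rows --deltas '[[10,[-2,2.3,-0.5],[-0.007,-0.004,0.003]],[10,[-4.3,2.8,-0.5],[-0.007,-0.004,0.003]],[10,[-6.7,3.1,-0.5],[-0.007,-0.004,0.003]],[10,[-9.1,3.4,-0.5],[-0.007,-0.004,0.003]],[10,[-11.5,3.7,-0.5],[-0.007,-0.004,0.003]],[10,[-14,3.8,-0.5],[-0.007,-0.004,0.003]],[10,[-16.4,3.9,-0.5],[-0.007,-0.004,0.003]],[10,[-18.8,3.9,-0.5],[-0.007,-0.004,0.003]]]'

```text
clock: 16.1
tcp_pos: [0.6437, -0.0773, 0.2026]
orientation: [-1.979, -2.431, 0.001]
contact_force: [-6.9, 6.0, 3.7]
grip_width: 0.0214
```

```bash
python3 c.py .03 8 .0015 .203
```

```text
t 16.1 adv 1.504 rho 84.6 drag 7.54 outpush 5.22 Fz 3.7 z 0.2026 w 0.0214
[10, [-2.5, 2.0, -0.5], [-0.005, -0.005, 0.003]], [10, [-5.1, 2.0, -0.5], [-0.005, -0.005, 0.003]], [10, [-7.7, 1.9, -0.5], [-0.005, -0.005, 0.003]], [10, [-10.3, 1.8, -0.5], [-0.005, -0.005, 0.003]], [10, [-12.9, 1.6, -0.5], [-0.005, -0.005, 0.003]], [10, [-15.4, 1.3, -0.5], [-0.005, -0.005, 0.003]], [10, [-18.0, 0.9, -0.5], [-0.005, -0.005, 0.003]], [10, [-20.6, 0.5, -0.5], [-0.005, -0.005, 0.003]],
```

Request:
play_rows --deltas '[[10,[-2.5,2,-0.5],[-0.005,-0.005,0.003]],[10,[-4.2,2,-0.5],[-0.005,-0.005,0.003]],[10,[-5.9,2,-0.5],[-0.005,-0.005,0.003]],[10,[-7.6,1.9,-0.5],[-0.005,-0.005,0.003]],[10,[-9.3,1.9,-0.5],[-0.005,-0.005,0.003]],[10,[-11,1.8,-0.5],[-0.005,-0.005,0.003]],[10,[-12.7,1.6,-0.5],[-0.005,-0.005,0.003]]]'

```text
clock: 16.98
tcp_pos: [0.6453, -0.0847, 0.2026]
orientation: [-1.978, -2.431, 0.0]
contact_force: [-5.1, 5.1, 2.5]
grip_width: 0.0216
```

```bash
python3 c.py .025 8 .0015 .203
```

```text
t 16.975 adv 1.594 rho 84.6 drag 5.84 outpush 4.19 Fz 2.5 z 0.2026 w 0.0216
[10, [-2.2, 1.8, -0.4], [-0.005, -0.006, 0.004]], [10, [-4.4, 1.6, -0.4], [-0.005, -0.006, 0.004]], [10, [-6.5, 1.4, -0.4], [-0.005, -0.006, 0.004]], [10, [-8.7, 1.1, -0.5], [-0.005, -0.006, 0.004]], [10, [-10.8, 0.8, -0.5], [-0.005, -0.006, 0.004]], [10, [-12.9, 0.4, -0.5], [-0.005, -0.006, 0.004]], [10, [-15.1, -0.0, -0.5], [-0.005, -0.006, 0.004]], [10, [-17.2, -0.5, -0.5], [-0.005, -0.006, 0.004]],
```

Request:
play_rows --deltas '[[10,[-3,1.8,-0.4],[-0.005,-0.006,0.004]],[10,[-5.5,1.6,-0.4],[-0.005,-0.006,0.004]],[10,[-8,1.3,-0.4],[-0.005,-0.006,0.004]],[10,[-10.5,0.9,-0.4],[-0.005,-0.006,0.004]],[10,[-13,0.4,-0.4],[-0.005,-0.006,0.004]],[10,[-15.5,-0.1,-0.4],[-0.005,-0.006,0.004]],[10,[-18,-0.7,-0.4],[-0.005,-0.006,0.004]],[10,[-20.5,-1.4,-0.4],[-0.005,-0.006,0.004]]]'

```text
clock: 17.98
tcp_pos: [0.6464, -0.0992, 0.2026]
orientation: [-1.977, -2.433, -0.004]
contact_force: [-3.5, 8.3, 1.3]
grip_width: 0.0217
```

```bash
python3 c.py .03 8 .0015 .203;python3 -c "
from h import *
upright()"
```

```text
t 17.975 adv 1.767 rho 84.6 drag 8.32 outpush 3.53 Fz 1.3 z 0.2026 w 0.0217
[10, [-2.9, 1.2, -0.4], [-0.002, -0.007, 0.005]], [10, [-5.4, 0.6, -0.4], [-0.002, -0.007, 0.005]], [10, [-7.9, -0.2, -0.4], [-0.002, -0.007, 0.005]], [10, [-10.4, -1.0, -0.4], [-0.002, -0.007, 0.005]], [10, [-12.8, -1.9, -0.4], [-0.002, -0.007, 0.005]], [10, [-15.2, -2.8, -0.5], [-0.002, -0.007, 0.005]], [10, [-17.6, -3.9, -0.5], [-0.002, -0.007, 0.005]], [10, [-20.0, -5.0, -0.5], [-0.002, -0.007, 0.005]], 
top 0.2885 end [ 0.6447 -0.0903  0.2891] [ 0.64545 -0.0976   0.2912 ] 435 tcp [ 0.6464 -0.0992  0.2026]
0.22 240 x front 8.0 ymed -0.0
0.228 289 x front 8.5 ymed -0.0
0.236 355 x front 8.6 ymed -0.0
0.244 427 x front 8.6 ymed -0.1
0.252 515 x front 8.7 ymed -0.1
0.26 652 x front 8.4 ymed -0.1
0.268 1503 x front 7.7 ymed 0.2
0.276 1314 x front 3.2 ymed -0.4
F [-3.5  8.3  1.3]
```

Request:
play_rows --deltas '[[10,[-2.9,1.2,-0.4],[-0.002,-0.007,0.005]],[10,[-5,0.7,-0.4],[-0.002,-0.007,0.005]],[10,[-7,0.1,-0.4],[-0.002,-0.007,0.005]],[10,[-9,-0.5,-0.4],[-0.002,-0.007,0.005]],[10,[-11,-1.2,-0.4],[-0.002,-0.007,0.005]],[10,[-13,-2,-0.4],[-0.002,-0.007,0.005]]]'

```text
clock: 18.77
tcp_pos: [0.6461, -0.1075, 0.2026]
orientation: [-1.98, -2.432, -0.004]
contact_force: [-2.9, 8.6, 0.5]
grip_width: 0.0214
```

```bash
python3 c.py .025 8 .0015 .203
```

```text
t 18.775 adv 1.864 rho 84.8 drag 8.29 outpush 3.83 Fz 0.5 z 0.2026 w 0.0214
[10, [-2.6, 1.0, -0.4], [-0.002, -0.006, 0.004]], [10, [-4.6, 0.2, -0.4], [-0.002, -0.006, 0.004]], [10, [-6.6, -0.6, -0.4], [-0.002, -0.006, 0.004]], [10, [-8.6, -1.4, -0.4], [-0.002, -0.006, 0.004]], [10, [-10.6, -2.3, -0.4], [-0.002, -0.006, 0.004]], [10, [-12.5, -3.2, -0.4], [-0.002, -0.006, 0.004]], [10, [-14.5, -4.2, -0.4], [-0.002, -0.006, 0.004]], [10, [-16.4, -5.2, -0.4], [-0.002, -0.006, 0.004]],
```

Request:
play_rows --deltas '[[10,[-2.6,1,-0.4],[-0.002,-0.006,0.004]],[10,[-4.6,0.2,-0.4],[-0.002,-0.006,0.004]],[10,[-6.6,-0.6,-0.4],[-0.002,-0.006,0.004]],[10,[-8.6,-1.4,-0.4],[-0.002,-0.006,0.004]],[10,[-10.6,-2.3,-0.4],[-0.002,-0.006,0.004]],[10,[-12.5,-3.2,-0.4],[-0.002,-0.006,0.004]],[10,[-14.5,-4.2,-0.4],[-0.002,-0.006,0.004]]]'

```text
clock: 19.65
tcp_pos: [0.6447, -0.1164, 0.2027]
orientation: [-1.979, -2.434, -0.007]
contact_force: [-0.6, 10.2, -1.9]
grip_width: 0.0213
```

```bash
python3 c.py .025 8 .0015 .203
```

```text
t 19.65 adv 1.971 rho 84.8 drag 9.89 outpush 2.78 Fz -1.9 z 0.2027 w 0.0213
[10, [-2.7, 0.7, -0.3], [0.001, -0.007, 0.005]], [10, [-4.6, -0.3, -0.3], [0.001, -0.007, 0.005]], [10, [-6.5, -1.3, -0.4], [0.001, -0.007, 0.005]], [10, [-8.4, -2.3, -0.4], [0.001, -0.007, 0.005]], [10, [-10.3, -3.4, -0.4], [0.001, -0.007, 0.005]], [10, [-12.1, -4.6, -0.4], [0.001, -0.007, 0.005]], [10, [-13.9, -5.7, -0.4], [0.001, -0.007, 0.005]], [10, [-15.7, -7.0, -0.4], [0.001, -0.007, 0.005]],
```

Drag is now 9.9 N against about 6.6 N running free, so half as stiff again (about 30 N at the foot). One small step more should confirm that the load is still rising.

Request:
play_rows --deltas '[[10,[-2.7,0.7,-0.3],[0,-0.007,0.005]],[10,[-4.6,-0.3,-0.3],[0,-0.007,0.005]],[10,[-6.5,-1.3,-0.3],[0,-0.007,0.005]],[10,[-8.4,-2.3,-0.3],[0,-0.007,0.005]],[10,[-9.5,-2.9,-0.3],[0,-0.007,0.005]]]'

```text
clock: 20.27
tcp_pos: [0.6438, -0.1206, 0.2027]
orientation: [-1.98, -2.434, -0.008]
contact_force: [-1.3, 10.9, -0.5]
grip_width: 0.0215
```

```bash
python3 c.py .02 4 .0015 .203
python3 - <<'E'
from h import *
p,_,w,_,_=cloud('scene'); b=cv2.resize(p[190:300,170:335],(600,400),interpolation=cv2.INTER_CUBIC); save('s6.png',b)
upright()
E
```

```text
t 20.275 adv 2.021 rho 84.8 drag 10.16 outpush 4.12 Fz -0.5 z 0.2027 w 0.0215
[10, [-2.3, 0.7, -0.3], [0.001, -0.006, 0.004]], [10, [-3.8, -0.1, -0.3], [0.001, -0.006, 0.004]], [10, [-5.3, -1.0, -0.4], [0.001, -0.006, 0.004]], [10, [-6.8, -1.9, -0.4], [0.001, -0.006, 0.004]], 
top 0.2885 end [ 0.6431 -0.1116  0.2893] [ 0.6425 -0.1186  0.2912] 429 tcp [ 0.6437 -0.1208  0.2027]
0.22 239 x front 8.1 ymed -0.0
0.228 293 x front 8.6 ymed -0.0
0.236 360 x front 8.7 ymed -0.5
0.244 423 x front 8.7 ymed 0.3
0.252 525 x front 8.7 ymed -0.1
0.26 641 x front 8.5 ymed -0.1
0.268 1507 x front 7.8 ymed -0.1
0.276 1317 x front 3.1 ymed -0.1
F [-0.6 10.4 -0.5]
```

View pics/s6.png

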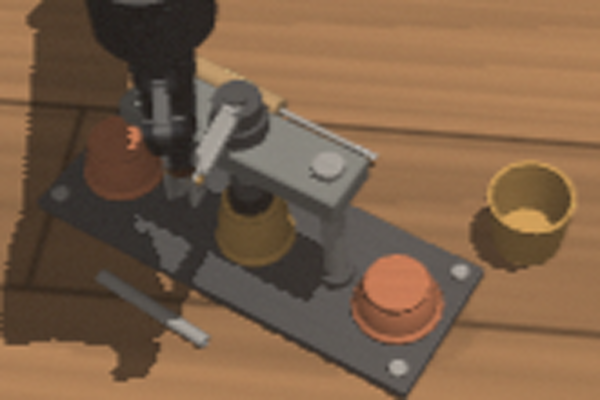

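The foot now sits on the dish at (250,195) px, and drag is 10.2 N. One more small nudge will centre the load in the window.

Request:
play_rows --deltas '[[10,[-2.7,0.7,-0.3],[0,-0.006,0.004]],[10,[-4.6,-0.3,-0.3],[0,-0.006,0.004]],[10,[-6.5,-1.3,-0.3],[0,-0.006,0.004]],[10,[-8.4,-2.3,-0.3],[0,-0.006,0.004]],[10,[-9.5,-2.9,-0.3],[0,-0.006,0.004]]]'

```text
clock: 21.0
tcp_pos: [0.6427, -0.1245, 0.2027]
orientation: [-1.979, -2.434, -0.009]
contact_force: [-1.7, 11.7, -1.2]
grip_width: 0.0216
```

```bash
python3 c.py .02 2 .0015 .203
```

```text
t 21.0 adv 2.069 rho 84.9 drag 10.57 outpush 5.22 Fz -1.2 z 0.2027 w 0.0216
[10, [-2.3, 0.5, -0.4], [0.002, -0.007, 0.004]], [10, [-3.7, -0.4, -0.4], [0.002, -0.007, 0.004]],
```

Drag is 10.6 N, about +4 N over free, so roughly 36 N at the foot. I'll relax the load, open and rise straight up.

Request:
play_rows --deltas '[[10,[0,0,0],[0,0,0]],[10,[0,0,0],[0,0,0]],[30,[0,0,0],[0,0,0]],[45,[0,0,0],[0,0,0]],[60,[0,0,0],[0,0,0]],[60,[0,0,0],[0,0,0]]]'

```text
clock: 21.75
tcp_pos: [0.6427, -0.1248, 0.2027]
orientation: [-1.98, -2.434, -0.009]
contact_force: [-0.1, -0.3, -0.1]
grip_width: 0.0602
```

Request:
play_rows --deltas '[[60,[0,0,-10],[0,0,0]],[60,[0,0,-30],[0,0,0]],[60,[0,0,-60],[0,0,0]],[60,[0,0,-100],[0,0,0]],[60,[0,0,-120],[0,0,0]],[60,[-20,0,-120],[0,0,0]],[60,[-20,0,-120],[0,0,0]]]'

```text
clock: 22.62
tcp_pos: [0.6463, -0.1487, 0.3216]
orientation: [-1.985, -2.429, -0.006]
contact_force: [0.3, 0.0, 0.1]
grip_width: 0.0597
```

Run:
```python
from h import *
p,d,w,K,T=cloud('wrist'); p2,_,w2,_,_=cloud('scene')
a=cv2.resize(p,(400,300)); b=cv2.resize(p2[150:285,150:330],(400,300),interpolation=cv2.INTER_CUBIC)
save('w7.png',np.vstack([a,b]))
hub=np.array([.5627,-.1028])
for n,ww in(('w',w),('s',w2)):
  for lo in np.arange(.216,.28,.008):
    s=ww[(abs(np.hypot(ww[...,0]-hub[0],ww[...,1]-hub[1])-.085)<.03)&(ww[...,0]>.6)&(ww[...,2]>lo)&(ww[...,2]<lo+.008)]
    if len(s)>4: print(n,lo.round(3),len(s),np.median(s,0).round(4),(np.percentile(s,3,0)+np.percentile(s,97,0)).round(4)/2)
print(r.get_obs()['contact_force'],r.get_obs()['tcp_pos'])
```

```text
w 0.216 32 [ 0.64   -0.1174  0.2193] [ 0.6404  -0.12025  0.22015]
w 0.224 34 [ 0.6396 -0.1172  0.2284] [ 0.64045 -0.12075  0.228  ]
w 0.232 58 [ 0.6409 -0.1173  0.2363] [ 0.6419  -0.12005  0.2361 ]
w 0.24 66 [ 0.6405 -0.1173  0.2441] [ 0.6421  -0.11995  0.244  ]
w 0.248 79 [ 0.6405 -0.117   0.2519] [ 0.6416 -0.1204  0.252 ]
w 0.256 105 [ 0.6404 -0.1177  0.2605] [ 0.6421  -0.12045  0.25995]
w 0.264 123 [ 0.6412 -0.118   0.2682] [ 0.6423 -0.1213  0.268 ]
w 0.272 890 [ 0.6428 -0.1262  0.2756] [ 0.6429  -0.12685  0.2757 ]
s 0.216 11 [ 0.6541 -0.1295  0.2207] [ 0.65355 -0.1291   0.2203 ]
s 0.224 14 [ 0.6548 -0.1258  0.2272] [ 0.65165 -0.1278   0.2273 ]
s 0.232 23 [ 0.654  -0.1268  0.2361] [ 0.65035 -0.12835  0.23555]
s 0.24 21 [ 0.6534 -0.1267  0.2436] [ 0.6515 -0.1294  0.2446]
s 0.248 19 [ 0.6542 -0.1279  0.2529] [ 0.6521  -0.1292   0.25215]
s 0.256 18 [ 0.6541 -0.1254  0.2608] [ 0.6504 -0.1282  0.2595]
s 0.264 23 [ 0.6536 -0.1258  0.2677] [ 0.65195 -0.12935  0.26805]
s 0.272 52 [ 0.6476 -0.1295  0.2763] [ 0.6468  -0.12935  0.276  ]
[ 0.10124071  0.0219618  -0.60134815] [ 0.64605839 -0.14607545  0.32109388]
```

View pics/w7.png

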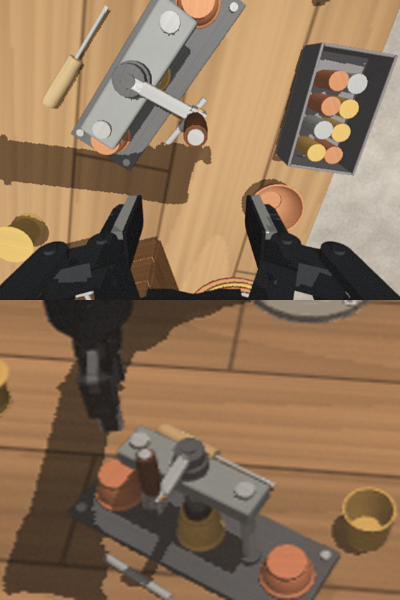

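Wrist and scene views: the handle stands alone and upright at (197,130) and (150,472) px. Its axis shifts by no more than 1–2 mm over 50 mm of height, and the gripper is clear with about 0 N. Handing in.

```bash
python3 -c "
from bench import r
print(r.hand_in())"
```

```text
the job is handed in; nothing more can be done
None
```

I swung the handle upright onto its stop, cranked it about 2.05 rad clockwise until the foot clamped the dish, let go and handed in at about 23 s of the 58 s allowed. No verdict was reported.

**Last checks**
- **Clamping:** drag at the grip rose from about 6.6 N running free to 10.6 N, about 1.6 times as stiff. That suggests roughly 36 N on the dish. Single drag readings scattered by up to ±1 N, so that force is an estimate and was not measured directly.
- **Handle:** it stands upright, leaning no more than about 2° in the wrist and scene views.
- **Let go:** the gripper is clear, with about 0 N at the wrist.
- **Jug, cup and mortar:** the arm never came near them. The cup looks undisturbed in the views after cranking. I did not re-measure any of the three.

**What disagreed**
- **Finger length:** the finger tips end about 36 mm short of the reported tool point. The first grasp closed in the air above the sleeve; I saw this from the finger opening and the depth images, went 36 mm lower and gripped it.
- **Upright stop:** the first swing stopped about 4° short of upright. I pushed it on to its stop before cranking.

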